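# Lift the snap ring out of the wide lens cell with the hooked pick

## Task

Take the hooked pick from its stand, put its hook under the end of the split ring that lies across the slot of the wider of the two lens cells, and lift the ring out of its groove. Lay the ring flat in the shallow steel tray, touching it only with the pick and never with the gripper, and hang the pick upright in its stand again.

Things in the scene. Friction and masses are not known exactly. Their poses are not given: they have to be found in the camera images.
- pick_grip (a point): Centre of the handle of the upright hooked pick (60 g, loose). Handle grey, 14 x 14 mm square, 70 mm tall; grip it here across two flat faces. Below it a 30 mm square collar, its underside 40 mm below this point, then a 5 mm round shank straight down; the hook's underside is 110 mm below this point. z up along the handle; +x is the way the hook points.
- pick_hook (a point): Middle of the hook's foot, where the ring shall sit: 10 mm from the shank's axis along the pick's +x, on top of the foot, 105 mm below the handle's centre. The foot is 5 mm thick and ends, 20 mm from the shank's axis, in a tip turned up 5 mm above the foot's top.
- ring: Loose split ring, dark steel, 5 mm round wire, 63 mm outer diameter, 30 g; origin at its centre. Hook it 29 mm from the centre along its -x, mid-slot, hook coming from outside along ring +x; its end is 11 mm away toward -y. Lifted straight up it hangs from the hook, to 56 mm below the foot. Stood on its edge, hook 30 mm lower and moved 40 mm forward (its +x), it tips over forward and falls flat.
- wide_cell: Wider lens cell, fixed metal cup, 76 mm across (82 at the foot), 58 mm high; origin under its centre, axes as the ring's at the start. The ring lies by its weight in an open groove 6 mm deep in the rim, its underside 52 mm above the table, and bridges a 30 mm wide slot in the -x wall, open outward and up; free below the ring down to 28 mm above the table. Leave the narrower cell (54 mm) alone.
- tray: Shallow steel tray fixed to the table, 190 mm along its x, 160 mm along its y, rim 10 mm high, walls and floor 3 mm thick; origin at the centre of its underside on the table.
- stand_fork (a point): Middle of the pick's fork stand (fixed), level with the top of its two prongs, 85 mm above the table. The prongs run along the stand's x, 16 mm apart, open to +x, closed by a column 19 mm from here toward -x. The pick hangs here by its collar, hook toward the stand's +x (handle centre 40 mm above this point), and is lowered in from above with the hook along the gap.

How it is judged:
By the outcome, as a careful person would: the job done as asked, in the order asked, and still so for the second after the job is handed in, with the robot touching nothing.
It also fails if it takes over 56 s, if anything falls off the work surface, if the arm or the gripper's body presses on something with over 40 N, if the wrist force passes 120 N, or if a joint passes its speed limit or range.

## Robot

A 6-joint arm with a two-finger parallel gripper is mounted at the origin on a cart in front of the work surface, level with it; the furniture and walls round the work are solid. World frame = base frame: x ahead of the robot, y to its left, z up, the work surface at z = 0. Lengths are in m, angles in rad, forces in N, time in s.
With the tool pointing down it reaches from about 0.25 to 0.8 m from the base axis. Payload 8.5 kg.
Tool frame: the origin (TCP) lies at the very end of the fingers, on their centre line; the grasp point (between the pads) lies behind it (ctrl.hold_point_z is the z of the grasp point in the tool frame, in m); z points along the fingers, y is the line along which they close (so a half turn about z gives the same grasp; the last joint's range is limited). The gripper opens to 85 mm and grips with 20 to 120 N. Pads are 22 mm wide; open, the fingers measure 114 mm over their backs; the gripper's body (76 mm by 85 mm) begins 54 mm behind the grasp point. The pads swing forward as they close: fully open they stand 13 mm farther back than shut.
Start: joints at [1.336, 0.238, -0.013, 1.319, 0, 1.571], TCP at [0.122, 0.511, 0.231] pointing down, gripper open.
Joint ranges: [-2.66, 2.66], [-1.03, 1.9], [-1.14, 1.46], [-1.82, 2.27], [-1.45, 1.34], [-3.14, 3.14]. Speed limits (rad/s): [2.22, 2.22, 2.79, 3.14, 3.14, 3.14].

## Interface

Orientations are given as a rotation vector (axis times angle).
In Python, from station import ctrl, imaging gives the robot as it stands.
- The arm moves only by the tool step_arm, never from a script. Its argument "series" is a list of rows, each a list of 3 entries, a list of its own where there are three numbers: the opening, from 0 (shut) to 1 (fully open), then the shift along the world's x, y, z scaled (see below), then the turn, a rotation vector about the world's x, y, z scaled (see below). In form: [[grip, [tx, ty, tz], [wx, wy, wz]], ...]. A call has 1 to 10 rows; each row shifts and turns the commanded pose from where the row before left it; what a row does not reach is not made up. The controller multiplies each number of a shift by 20 mm and each number of a turn by 0.12 rad. A row lasts 1/8 s, in which the tool goes at most 62.5 mm and 10.7 degrees, less where a joint would pass 70% of its speed; a pose out of reach is approached as far as the arm can. A call with a number of a shift or a turn outside -1 to 1 is refused whole. A call with a gripper value outside its range is refused whole. The fingers move at their own pace and stop on an object; "squeeze" is the grip in N (left out, the last holds). Time passes only in rows, so rows that do not move let the fingers close. It gives the time, the measured TCP pose, the force, the opening and the grip force at its end, in the units of the state.
- ctrl.sense(): the state, without advancing time (a new reading comes with each control period).
- imaging.read_camera(name): name is "scene" or "top"; returns a dict with "frame" (420x560x3 uint8, blue, green, red), "range_z" (420x560 float32, m along the optical axis (not along the pixel's ray), 0 where there is no reading), "fx", "fy", "cx", "cy" (pixels), "k1" (the pictures are not rectified: a ray, as slopes to the right and down, at radius r is drawn at 1 + k1 r^2 times it, then the intrinsics apply), "world_to_cam" (4x4, takes a point from world to camera coordinates). Camera axes: x right, y down, z forward; pixel columns grow to the right and rows downward; lengths in m; the calibration is good to about 2 mm. A picture is of the moment at which its call begins.
- ctrl.finish_job(): hands the job in; it is judged then, once.
The state is a dict: "clock": time; "q": joint angles; "qd": joint speeds; "joint_efforts": joint torques, N m; "ee_pos": TCP position; "orientation": TCP orientation; "wrist_force": force on the tool from outside, world axes, zero at the start; "wrist_torque": the same for the moment, N m; "opening": opening from 0.0 (shut) to 1.0 (fully open); "gripper_force": force on a finger pad.
Only numpy, scipy, OpenCV 4.12 (cv2) and the standard library are available. Lean on these libraries where they do the work, as an engineer would, in place of code of your own. Each camera call takes 0.05 s, during which the arm holds its last target. There are 200 camera calls.

## Working session

There is one attempt and no reset: what is moved stays moved. The work goes in short steps, Python scripts to look and compute and a tool call to move; the robot and the scene stay as the last step left them, time stands still between calls to the robot, and variables do not carry over. Pictures are saved under pics/ and viewed, at most 10 in all, crops included, and the job is handed in when it is done.

Besides the shell and the picture viewer there is one more tool, called by a JSON object that holds its "api" and its "payload", one argument or row to a line. step_arm: Moves the arm, as the interface text tells. Its arguments: {"type":"object","properties":{"series":{"type":"array","items":{"type":"array"}},"squeeze":{"type":"number"}},"required":["series"]}

```bash
ls; mkdir -p pics; cat > h.py <<'E'
import numpy as np, cv2
from station import ctrl, imaging
def cam(n,save=None):
    d=imaging.read_camera(n)
    if save: cv2.imwrite('pics/'+save+'.png',d['frame'])
    np.savez('/tmp/'+(save or n)+'.npz',**d)
    return d
def cloud(d):
    h,w=d['range_z'].shape
    u,v=np.meshgrid(np.arange(w),np.arange(h))
    K=np.array([[d['fx'],0,d['cx']],[0,d['fy'],d['cy']],[0,0,1.]])
    p=np.stack([u,v],-1).reshape(-1,1,2).astype(float)
    s=cv2.undistortPoints(p,K,np.array([float(d['k1']),0,0,0,0])).reshape(h,w,2)
    z=d['range_z'][...,None].astype(float)
    P=np.concatenate([s*z,z],-1)
    T=np.linalg.inv(d['world_to_cam'])
    return P@T[:3,:3].T+T[:3,3]
E
python3 - <<'E'
from h import *
for n in('scene','top'):
    d=cam(n,n+'0'); print(n,d['fx'],d['k1'],np.round(np.linalg.inv(d['world_to_cam']),3).tolist())
print(ctrl.sense(),ctrl.hold_point_z)
E
```

```text
pics
scene 471.46091611797925 -0.12874444498980864 [[-0.104, -0.89, 0.444, 0.163], [-0.995, 0.092, -0.048, 0.193], [0.002, -0.447, -0.895, 0.855], [0.0, 0.0, 0.0, 1.0]]
top 480.5756624267547 -0.0958125233956147 [[0.025, -0.998, 0.05, 0.504], [-1.0, -0.024, 0.01, 0.132], [-0.009, -0.05, -0.999, 0.933], [0.0, 0.0, 0.0, 1.0]]
{'clock': 0.1, 'q': array([ 1.33600959e+00,  2.38711124e-01, -1.41355130e-02,  1.31922436e+00,
       -6.01228614e-06,  1.57080039e+00]), 'qd': array([ 0.00156183, -0.00252485,  0.00302106,  0.00023031, -0.00082666,
        0.00100043]), 'joint_efforts': array([-1.29654083e-03, -5.39721179e+01,  3.46998203e+01,  1.34347196e-02,
       -8.28792872e-05, -1.90476072e-05]), 'ee_pos': array([0.12204999, 0.5102383 , 0.2307604 ]), 'orientation': array([-3.67945111e-01, -3.11982633e+00,  1.98948827e-03]), 'wrist_force': array([ 0.08908246, -0.08058643,  0.57774815]), 'wrist_torque': array([0.03612435, 0.00840359, 0.04256672]), 'gripper_force': 0.0, 'opening': 1.0006431815485046} -0.0187
```

View pics/top0.png

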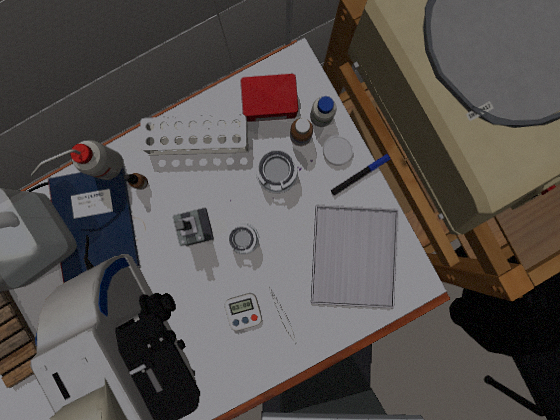

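View pics/scene0.png

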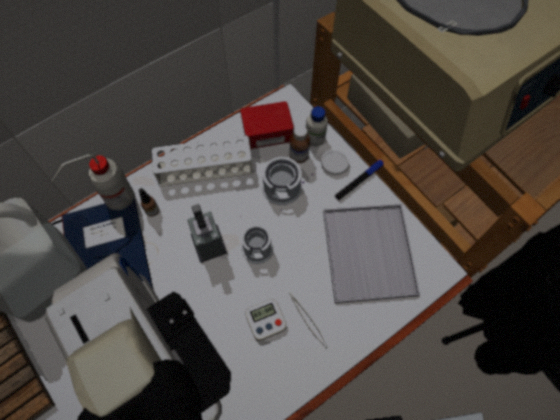

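```bash
python3 - <<'E'
from h import *
a=cv2.imread('pics/top0.png'); b=cv2.imread('pics/scene0.png')
r=lambda im,x,y,w,h,s:cv2.resize(im[y:y+h,x:x+w],None,fx=s,fy=s,interpolation=cv2.INTER_CUBIC)
top=np.hstack([r(a,240,135,75,75,5),r(a,165,195,75,75,5)])
bot=np.hstack([r(b,245,145,75,45,5),r(b,170,195,75,45,5)])
cv2.imwrite('pics/c1.png',np.clip(np.vstack([top,bot]).astype(float)*1.4,0,255).astype(np.uint8))
d=np.load('/tmp/top0.npz'); P=cloud(d)
def blob(x0,x1,y0,y1,z0,z1):
    Q=P[y0:y1,x0:x1]; m=(Q[...,2]>z0)&(Q[...,2]<z1)
    c=np.argwhere(m)[:, ::-1]+[x0,y0]; q=Q[m]; return q,c
for nm,a in {'cell':(245,310,140,205,.045,.07),'narrow':(222,265,215,260,.03,.08),'handle':(160,230,195,260,.1,.2),'fork':(160,230,195,260,.07,.1),'tray':(300,410,195,315,.006,.02)}.items():
    q,c=blob(*a)
    if len(q): 
        rc=cv2.minAreaRect((q[:,:2]*1000).astype(np.float32)); print(nm,len(q),q.mean(0).round(4),np.median(q[:,2]).round(4),np.round(rc[0],1),np.round(rc[1],1),round(rc[2],1),c.min(0),c.max(0))
print(P[250,350:360:5].round(4),P[150:160:5,240].round(3),'table',P[270,220].round(4))
E
```

```text
cell 796 [0.6297 0.1425 0.0551] 0.0556 [632.8 143.7] [ 90.8 115.4] 2.2 [245 140] [307 188]
narrow 446 [0.4957 0.2042 0.0536] 0.0556 [495.4 204.1] [53.7 47.4] 80.1 [227 225] [256 252]
handle 122 [0.5146 0.295  0.145 ] 0.1576 [515.1 297.3] [13.5 13.2] 14.9 [175 221] [190 229]
fork 580 [0.5094 0.2928 0.0856] 0.0853 [511.7 296.7] [54.3 45.3] 15.5 [173 210] [204 244]
tray 729 [ 0.4602 -0.0125  0.0088] 0.0088 [475.2 -10.7] [160.3 210.1] 88.3 [311 195] [397 307]
[[ 0.4763 -0.0023  0.0038]
 [ 0.4765 -0.0122  0.0025]] [[ 0.666  0.216  0.005]
 [ 0.657  0.216 -0.005]] table [4.312e-01 2.483e-01 2.000e-04]
```

View pics/c1.png

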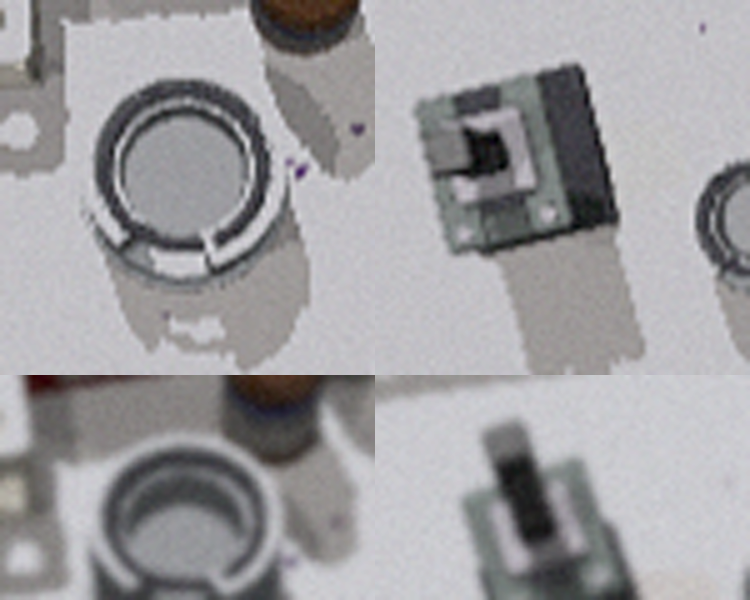

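```bash
python3 - <<'E'
from h import *
d=np.load('/tmp/top0.npz'); P=cloud(d); im=d['frame']
def crop(x,y,w,h,s):
    c=cv2.resize(im[y:y+h,x:x+w],None,fx=s,fy=s,interpolation=cv2.INTER_LANCZOS4)
    return np.clip(c*1.3,0,255).astype(np.uint8)
Z=P[...,2]
z=np.clip(Z*1000/0.17*255/1000,0,255).astype(np.uint8); zc=cv2.applyColorMap(z,cv2.COLORMAP_JET)
zz=cv2.resize(zc[203:248,170:215],None,fx=8,fy=8,interpolation=cv2.INTER_NEAREST)
cv2.imwrite('pics/c2.png',np.hstack([crop(170,203,45,45,8),zz]))
# rim fit
Q=P[140:205,245:310]; m=(Q[...,2]>.045)&(Q[...,2]<.07)
q=Q[m][:,:3]; 
c=np.array([.634,.145])
for i in range(20):
    r=np.hypot(*(q[:,:2]-c).T); k=(r>.024)&(r<.042)
    k2=(r>.035)&(r<.042)
    A=np.c_[2*q[k2,:2],np.ones(k2.sum())]; s=np.linalg.lstsq(A,(q[k2,:2]**2).sum(1),rcond=None)[0]
    c=s[:2]
print('rim c',c,np.sqrt(s[2]+c@c))
qq=q[k]; rr=np.hypot(*(qq[:,:2]-c).T); th=np.degrees(np.arctan2(*(qq[:,:2]-c).T[::-1]))%360
for t in range(120,240,5):
    s=(th>=t)&(th<t+5); o=s&(rr>.034); i=s&(rr<.033)
    print(t,o.sum(),i.sum(),[np.round(np.median(qq[w,2]),4) if w.any() else None for w in (o,i)])
np.set_printoptions(linewidth=250)
print((Z[206:246,172:208]*1000).round().astype(int))
E
```

```text
rim c [0.62384953 0.14345802] 0.036699518210953935
120 4 5 [np.float64(0.0584), np.float64(0.0548)]
125 4 6 [np.float64(0.0576), np.float64(0.0544)]
130 3 7 [np.float64(0.0574), np.float64(0.0539)]
135 4 6 [np.float64(0.058), np.float64(0.0546)]
140 3 5 [np.float64(0.0559), np.float64(0.0548)]
145 0 3 [None, np.float64(0.0568)]
150 0 5 [None, np.float64(0.0558)]
155 0 3 [None, np.float64(0.0553)]
160 0 3 [None, np.float64(0.0569)]
165 0 4 [None, np.float64(0.0548)]
170 0 4 [None, np.float64(0.055)]
175 0 3 [None, np.float64(0.0562)]
180 0 6 [None, np.float64(0.0569)]
185 0 3 [None, np.float64(0.0568)]
190 0 4 [None, np.float64(0.0548)]
195 3 5 [np.float64(0.0592), np.float64(0.0519)]
200 6 7 [np.float64(0.0551), np.float64(0.0519)]
205 4 6 [np.float64(0.0576), np.float64(0.054)]
210 4 6 [np.float64(0.0563), np.float64(0.0552)]
215 5 6 [np.float64(0.0565), np.float64(0.0544)]
220 6 5 [np.float64(0.0578), np.float64(0.0542)]
225 4 7 [np.float64(0.0571), np.float64(0.0561)]
230 5 6 [np.float64(0.0574), np.float64(0.0559)]
235 3 7 [np.float64(0.0581), np.float64(0.0533)]
[[  0  -5   0 ...   1   0  -3]
 [  3  -2  -1 ...  -2  -5   1]
 [  1  -2  -2 ...   7  -1   1]
 ...
 [  1  -1   1 ...  -1   1  -1]
 [ -1   0  -2 ...   2   1   0]
 [  0  -3  -3 ... 933   1  -1]]
```

View pics/c2.png

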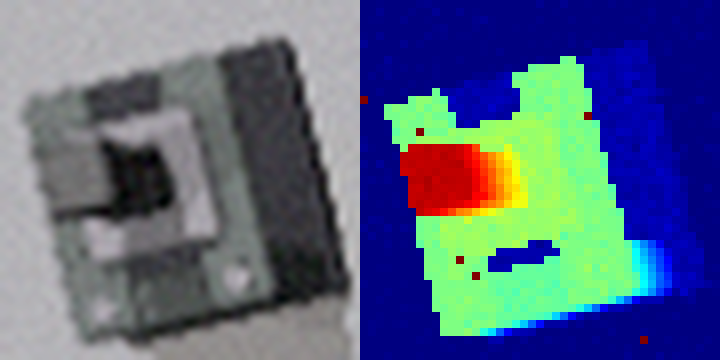

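```bash
python3 - <<'E'
from h import *
np.set_printoptions(linewidth=250)
PT=cloud(np.load('/tmp/top0.npz')).reshape(-1,3); PS=cloud(np.load('/tmp/scene0.npz')).reshape(-1,3)
def rect(q): r=cv2.minAreaRect((q[:,:2]*1000).astype(np.float32)); return np.round(r[0],1),np.round(r[1],1),round(r[2],1)
for P in(PT,PS):
    P=P[(abs(P[:,2])<.8)]
    near=lambda c,r:P[np.hypot(*(P[:,:2]-c).T)<r]
    h=near((.515,.297),.04); t=h[h[:,2]>.152]; print('handle top',len(t),t.mean(0).round(4),rect(t))
    f=h[(h[:,2]>.08)&(h[:,2]<.089)]; print('fork',rect(f),f.mean(0).round(4))
    t=near((.46,-.01),.14); t=t[(t[:,2]>.0065)&(t[:,2]<.014)]
    k=np.array([np.sum(np.hypot(*(t[:,:2]-p[:2]).T)<.012)>4 for p in t]); print('tray',len(t),rect(t[k]))
    c=np.array([.624,.1435]);q=near(c,.05);q=q[(q[:,2]>.0545)&(q[:,2]<.064)]; 
    for i in range(20):
        r=np.hypot(*(q[:,:2]-c).T); k=(r>.034)&(r<.042); A=np.c_[2*q[k,:2],np.ones(k.sum())]; s=np.linalg.lstsq(A,(q[k,:2]**2).sum(1),rcond=None)[0]; c=s[:2]
    print('cell',c.round(4),np.sqrt(s[2]+c@c))
    t=np.degrees(np.arctan2(*(q[k,:2]-c).T[::-1]))%360; t=np.sort(t); g=np.diff(t); print('gap',t[g.argmax()],t[g.argmax()+1])
# max height map 5cm cells, top
P=np.r_[PT,PS]; 
print('cols y .6..-.15, rows x')
for x in np.arange(.05,.8,.05):
    print(round(x,2),[int(1000*np.percentile(P[k,2],97)) if (k:=(abs(P[:,0]-x)<.025)&(abs(P[:,1]-y)<.025)&(P[:,2]<.7)).sum()>5 else None for y in np.arange(.6,-.16,-.05)])
E
```

```text
handle top 71 [0.5149 0.2969 0.1589] (array([515.1, 297.4]), array([13.5, 12.9]), 15.8)
fork (array([511.8, 296.8]), array([54.1, 45.3]), 15.6) [0.5093 0.2927 0.0847]
tray 701 (array([483.7, -11. ]), array([160.3, 227. ]), 88.3)
cell [0.6241 0.1436] 0.03616509568498378
gap 142.1764507069398 197.81756692190763
handle top 82 [0.5164 0.2951 0.1593] (array([517.7, 295.4]), array([15.2, 14.1]), 12.7)
fork (array([515. , 294.7]), array([57.8, 46.1]), 15.5) [0.5098 0.2934 0.0851]
tray 747 (array([484.9, -12.1]), array([161. , 225.1]), 88.6)
cell [0.6277 0.1429] 0.03605518345391696
gap 140.718308917917 197.9936099908542
cols y .6..-.15, rows x
0.05 [None, None, None, None, None, None, None, None, None, None, None, None, None, None, None, -653]
0.1 [3, None, None, None, None, None, None, None, None, None, -140, -139, -143, -143, -142, -652]
0.15 [3, None, None, None, None, None, 2, 2, 2, 1, 1, 2, 1, -1, 1, 1]
0.2 [22, 2, None, None, 377, 378, 386, 376, 2, 2, 2, -754, -754, -753, -754, -753]
0.25 [24, 2, None, 309, 374, 377, 374, 173, 2, 2, 2, 2, 1, -753, -752, -753]
0.3 [22, 2, None, 309, 334, 357, 184, 3, 14, 2, 3, 2, 2, 2, 0, -753]
0.35 [3, None, 260, 307, 308, 307, 185, 17, 21, 17, 5, 6, 8, 9, 3, 2]
0.4 [169, 16, 229, 256, 267, 81, 2, 3, 18, 6, 2, 10, 6, 6, 9, 2]
0.45 [206, 184, 28, 191, 196, 3, 2, 2, 26, 2, 2, 10, 5, 5, 9, 2]
0.5 [241, 212, 16, 16, 14, 2, 160, 85, 59, 2, 3, 9, 5, 5, 295, 281]
0.55 [169, 159, 16, 16, 3, 3, 89, 3, 3, 3, 3, 10, 9, 9, 382, 380]
0.6 [249, 173, 184, 136, 86, 3, 3, 3, 56, 58, 58, 12, 14, 379, 383, 383]
0.65 [290, 373, 444, 145, 56, 56, 56, 56, 57, 58, 58, 15, 275, 383, 388, 388]
0.7 [None, None, 463, 445, 483, 57, 57, 57, 56, 3, 92, 72, 382, 388, 376, 376]
0.75 [None, None, None, None, 472, 426, 380, 3, 57, 57, 68, 372, 383, 388, 375, 375]
```

{"api": "step_arm", "payload": {
  "series": [
    [1, [0, 0, 1], [0, 0, 0]],
    [1, [0, 0, 1], [0, 0, 0]],
    [1, [0, 0, 1], [0, 0, 0]],
    [1, [0, 0, 1], [0, 0, 0]],
    [1, [0, 0, 1], [0, 0, 0]],
    [1, [0, 0, 1], [0, 0, 0]],
    [1, [0, 0, 1], [0, 0, 0]],
    [1, [0, 0, 1], [0, 0, 0]],
    [1, [0, 0, 1], [0, 0, 0]],
    [1, [0, 0, 1], [0, 0, 0]]
  ]
}}

```text
clock: 1.35
ee_pos: [0.1221, 0.5104, 0.4316]
orientation: [-0.368, -3.12, 0.001]
wrist_force: [-0.6, 0.5, -0.5]
opening: 1.003
gripper_force: 0.0
```

{"api": "step_arm", "payload": {
  "series": [
    [0.6, [0, 0, 1], [0, 0, 0]],
    [0.6, [0.3, 0, 1], [0, 0, 0]],
    [0.6, [1, -0.3, 0.5], [0, 0, -0.45]],
    [0.6, [1, -0.5, 0], [0, 0, -0.45]],
    [0.6, [1, -0.5, 0], [0, 0, -0.45]],
    [0.6, [1, -0.5, 0], [0, 0, -0.45]],
    [0.6, [1, -0.5, 0], [0, 0, -0.45]],
    [0.6, [1, -0.5, 0], [0, 0, -0.45]],
    [0.6, [1, -0.5, 0], [0, 0, -0.45]],
    [0.6, [1, -0.5, 0], [0, 0, -0.45]]
  ]
}}

```text
clock: 2.6
ee_pos: [0.2888, 0.4342, 0.481]
orientation: [-1.031, -2.967, 0.001]
wrist_force: [-0.1, 0.1, -1.3]
opening: 0.597
gripper_force: 0.0
```

{"api": "step_arm", "payload": {
  "series": [
    [0.6, [1, -0.5, 0], [0, 0, -0.45]],
    [0.6, [1, -0.6, 0], [0, 0, -0.45]],
    [0.6, [1, -0.6, 0], [0, 0, -0.45]],
    [0.6, [1, -0.6, 0], [0, 0, -0.45]],
    [0.6, [1, -0.6, 0], [0, 0, -0.45]],
    [0.6, [1, -0.6, 0], [0, 0, -0.45]],
    [0.6, [1, -0.6, 0], [0, 0, -0.45]],
    [0.6, [1, -0.6, 0], [0, 0, -0.45]],
    [0.6, [1, -0.6, 0], [0, 0, -0.45]],
    [0.6, [1, -0.6, 0], [0, 0, -0.45]]
  ]
}}

```text
clock: 3.85
ee_pos: [0.4888, 0.3161, 0.4809]
orientation: [-1.785, -2.585, 0.001]
wrist_force: [-0.5, -0.1, -0.5]
opening: 0.596
gripper_force: 0.0
```

{"api": "step_arm", "payload": {
  "series": [
    [0.6, [1, -0.98, 0], [0, 0, -0.8]],
    [0.6, [0.36, 0, -1], [0, 0, 0]],
    [0.6, [0, 0, -1], [0, 0, 0]],
    [0.6, [0, 0, -1], [0, 0, 0]],
    [0.6, [0, 0, -1], [0, 0, 0]],
    [0.6, [0, 0, -1], [0, 0, 0]],
    [0.6, [0, 0, -1], [0, 0, 0]],
    [0.6, [0, 0, -1], [0, 0, 0]],
    [0.6, [0, 0, -1], [0, 0, 0]],
    [0.6, [0, 0, -1], [0, 0, 0]]
  ]
}}

```text
clock: 5.1
ee_pos: [0.5151, 0.2968, 0.3002]
orientation: [-1.904, -2.498, 0.001]
wrist_force: [0.1, 0.2, -0.1]
opening: 0.595
gripper_force: 0.0
```

{"api": "step_arm", "payload": {
  "series": [
    [0.6, [0, 0, -1], [0, 0, 0]],
    [0.6, [0, 0, -1], [0, 0, 0]],
    [0.6, [0, 0, -0.2], [0, 0, 0]],
    [0.6, [0, 0, 0], [0, 0, 0]]
  ]
}}

```text
clock: 5.6
ee_pos: [0.5153, 0.2969, 0.2574]
orientation: [-1.905, -2.498, 0.001]
wrist_force: [0.0, 1.0, -0.1]
opening: 0.603
gripper_force: 0.0
```

```bash
python3 - <<'E'
from h import *
a=cam('scene','s1');b=cam('top','t1');s=ctrl.sense();print(s['ee_pos'],s['orientation'],s['q'])
r=lambda im:cv2.resize(im[160:270,140:240],None,fx=4,fy=4,interpolation=cv2.INTER_CUBIC)
cv2.imwrite('pics/c3.png',np.hstack([r(a['frame']),r(b['frame'])]))
E
```

```text
[0.5156207  0.29714942 0.25807259] [1.90448157e+00 2.49807451e+00 1.42332580e-03] [5.22790873e-01 3.54515172e-01 2.20321489e-01 1.43563298e+00
 3.06139880e-05 1.82554533e+00]
```

View pics/c3.png

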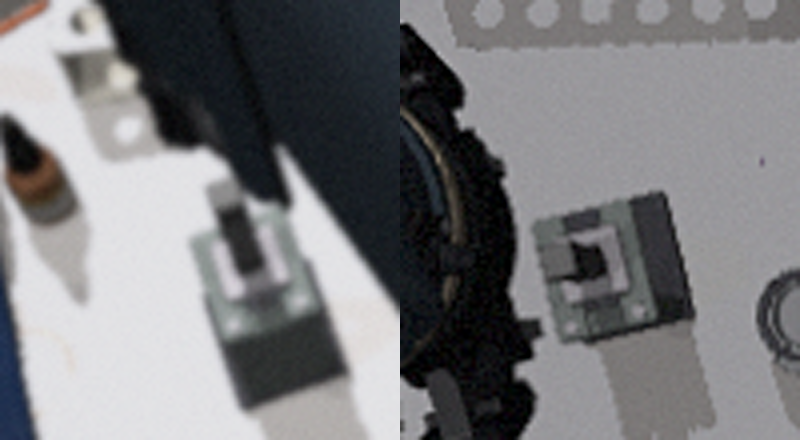

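{"api": "step_arm", "payload": {
  "series": [
    [0.6, [0, 0, -1], [0, 0, 0]],
    [0.6, [0, 0, -1], [0, 0, 0]],
    [0.6, [0, 0, -1], [0, 0, 0]],
    [0.6, [0, 0, -1], [0, 0, 0]],
    [0.6, [0, 0, -1], [0, 0, 0]],
    [0.6, [0, 0, -1], [0, 0, 0]],
    [0.6, [0, 0, -1], [0, 0, 0]],
    [0.6, [0, 0, -0.6], [0, 0, 0]],
    [0.6, [0, 0, 0], [0, 0, 0]]
  ]
}}

```text
clock: 6.82
ee_pos: [0.5152, 0.2969, 0.1051]
orientation: [-1.905, -2.498, 0.001]
wrist_force: [0.7, 0.3, 1.5]
opening: 0.599
gripper_force: 0.0
```

{"api": "step_arm", "payload": {
  "series": [
    [0, [0, 0, 0], [0, 0, 0]],
    [0, [0, 0, 0], [0, 0, 0]],
    [0, [0, 0, 0], [0, 0, 0]],
    [0, [0, 0, 0], [0, 0, 0]],
    [0, [0, 0, 0], [0, 0, 0]],
    [0, [0, 0, 0], [0, 0, 0]],
    [0, [0, 0, 0], [0, 0, 0]],
    [0, [0, 0, 0], [0, 0, 0]]
  ],
  "squeeze": 50
}}

```text
clock: 7.82
ee_pos: [0.5158, 0.2972, 0.1062]
orientation: [1.904, 2.498, 0.002]
wrist_force: [-0.6, 0.2, 6.3]
opening: 0.156
gripper_force: 49.2
```

{"api": "step_arm", "payload": {
  "series": [
    [0, [0, 0, 0.3], [0, 0, 0]],
    [0, [0, 0, 0.7], [0, 0, 0]],
    [0, [0, 0, 1], [0, 0, 0]],
    [0, [0, 0, 1], [0, 0, 0]],
    [0, [0, 0, 1], [0, 0, 0]],
    [0, [0, 0, 1], [0, 0, 0]],
    [0, [0, 0, 1], [0, 0, 0]],
    [0, [0, 0, 0.6], [0, 0, 0]]
  ]
}}

```text
clock: 8.82
ee_pos: [0.5156, 0.2971, 0.239]
orientation: [1.904, 2.498, 0.002]
wrist_force: [-0.3, 0.2, -1.0]
opening: 0.153
gripper_force: 48.7
```

{"api": "step_arm", "payload": {
  "series": [
    [0, [0.1, -0.4, 0], [0, 0, -0.2]],
    [0, [0.2, -0.8, 0], [0, 0, -0.46]],
    [0, [0.23, -0.9, 0], [0, 0, -0.46]],
    [0, [0.23, -0.9, 0], [0, 0, -0.46]],
    [0, [0.23, -0.9, 0], [0, 0, -0.46]],
    [0, [0.23, -0.9, 0], [0, 0, -0.46]],
    [0, [0.23, -0.9, 0], [0, 0, -0.46]],
    [0, [0.23, -0.9, 0], [0, 0, -0.46]],
    [0, [0.15, -0.46, 0], [0, 0, -0.26]],
    [0, [0, 0, 0], [0, 0, 0]]
  ]
}}

```text
clock: 10.07
ee_pos: [0.5522, 0.1551, 0.2373]
orientation: [-2.407, -2.019, 0.0]
wrist_force: [-0.3, -0.0, -0.3]
opening: 0.154
gripper_force: 48.6
```

```bash
python3 - <<'E'
from h import *
a=cam('scene','s2');b=cam('top','t2');s=ctrl.sense();print(s['ee_pos'],s['orientation'])
r=lambda im,x,y:cv2.resize(im[y:y+120,x:x+100],None,fx=4,fy=4,interpolation=cv2.INTER_CUBIC)
cv2.imwrite('pics/c4.png',np.hstack([r(a['frame'],220,130),r(b['frame'],220,130)]))
E
```

```text
[0.55193437 0.15597249 0.23726248] [-2.40501237e+00 -2.02082856e+00 -7.97640281e-05]
```

View pics/c4.png

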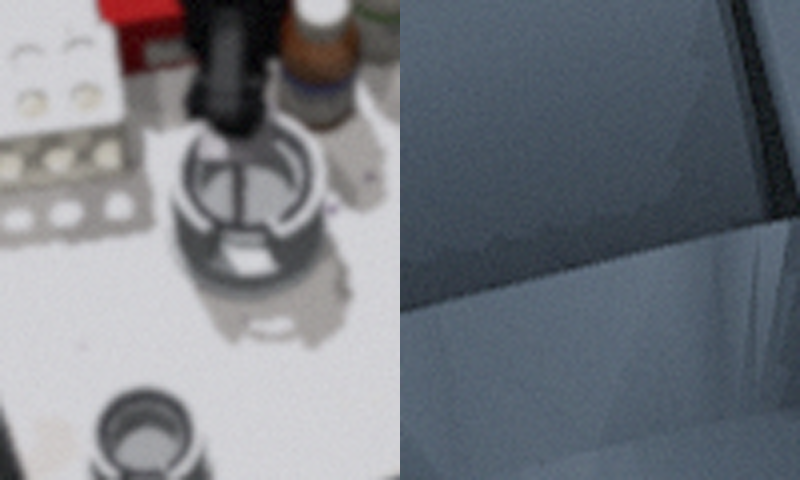

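{"api": "step_arm", "payload": {
  "series": [
    [0, [0, 0, -0.5], [0, 0, 0]],
    [0, [0, 0, -1], [0, 0, 0]],
    [0, [0, 0, -1], [0, 0, 0]],
    [0, [0, 0, -1], [0, 0, 0]],
    [0, [0, 0, -1], [0, 0, 0]],
    [0, [0, 0, -0.7], [0, 0, 0]],
    [0, [0, 0, -0.3], [0, 0, 0]],
    [0, [0, 0, 0], [0, 0, 0]]
  ]
}}

```text
clock: 11.18
ee_pos: [0.5518, 0.1559, 0.1271]
orientation: [-2.405, -2.021, 0.001]
wrist_force: [-0.3, -0.9, 0.4]
opening: 0.155
gripper_force: 48.7
```

```bash
python3 - <<'E'
from h import *
a=cam('scene','s3');s=ctrl.sense();print(s['ee_pos'],s['orientation'])
cv2.imwrite('pics/c5.png',cv2.resize(a['frame'][150:225,240:330],None,fx=8,fy=8,interpolation=cv2.INTER_CUBIC))
def px(p,d=a):
    K=np.array([[d['fx'],0,d['cx']],[0,d['fy'],d['cy']],[0,0,1.]]);T=d['world_to_cam']
    q=cv2.projectPoints(np.array(p,float),cv2.Rodrigues(T[:3,:3])[0],T[:3,3],K,np.array([float(d['k1']),0,0,0,0]))[0][:,0]
    return ((q-[240,150])*8).round()
u=np.array([np.cos(-.173),np.sin(-.173),0]);v=np.array([-u[1],u[0],0]);c=np.array([.6255,.1432,.0545])
e=s['ee_pos']; f=e+[0,0,-.0912]
print('slotring',px([c-.029*u,c-.029*u-.011*v,c-.029*u+.015*v,c-.029*u-.015*v]))
print('shank base, tip',px([f,f+.02*u]))
E
```

```text
[0.55213877 0.15588904 0.12760982] [2.40538052e+00 2.02062920e+00 5.94523595e-04]
slotring [[320. 305.]
 [365. 308.]
 [258. 301.]
 [382. 309.]]
shank base, tip [[307. 507.]
 [313. 433.]]
```

View pics/c5.png

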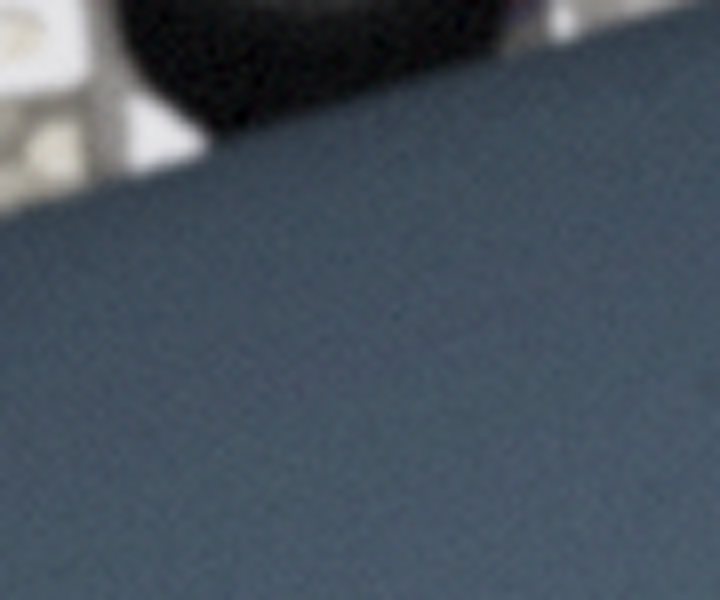

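```bash
python3 - <<'E'
from h import *
d=np.load('/tmp/s2.npz')
K=np.array([[d['fx'],0,d['cx']],[0,d['fy'],d['cy']],[0,0,1.]]);T=d['world_to_cam']
p=np.array([[.552,.156,.19],[.552,.156,.146],[.5717,.1525,.146]])
q=cv2.projectPoints(p,cv2.Rodrigues(T[:3,:3])[0],T[:3,3],K,np.array([float(d['k1']),0,0,0,0]))[0][:,0]
print(((q-[220,130])*4).round())
E
```

```text
[[232. 172.]
 [233. 224.]
 [236. 183.]]
```

{"api": "step_arm", "payload": {
  "series": [
    [0, [0.2, 0, -0.08], [0, 0, 0]],
    [0, [0.4, -0.06, 0], [0, 0, 0]],
    [0, [0.4, -0.06, 0], [0, 0, 0]],
    [0, [0.4, -0.06, 0], [0, 0, 0]],
    [0, [0.25, -0.05, 0], [0, 0, 0]],
    [0, [0.1, -0.02, 0], [0, 0, 0]],
    [0, [0, 0, 0], [0, 0, 0]]
  ]
}}

```text
clock: 12.1
ee_pos: [0.5869, 0.1507, 0.1256]
orientation: [-2.406, -2.02, 0.0]
wrist_force: [0.1, 0.2, -0.4]
opening: 0.156
gripper_force: 48.7
```

{"api": "step_arm", "payload": {
  "series": [
    [0, [0, 0, 0.25], [0, 0, 0]],
    [0, [0, 0, 0.25], [0, 0, 0]],
    [0, [0, 0, 0.2], [0, 0, 0]],
    [0, [0, 0, 0.2], [0, 0, 0]],
    [0, [0, 0, 0.2], [0, 0, 0]],
    [0, [0, 0, 0.2], [0, 0, 0]],
    [0, [0, 0, 0.2], [0, 0, 0]],
    [0, [0, 0, 0.2], [0, 0, 0]],
    [0, [0, 0, 0.3], [0, 0, 0]],
    [0, [0, 0, 0.3], [0, 0, 0]]
  ]
}}

```text
clock: 13.35
ee_pos: [0.5869, 0.1507, 0.1721]
orientation: [-2.406, -2.02, 0.0]
wrist_force: [1.0, 0.6, -1.0]
opening: 0.156
gripper_force: 48.7
```

{"api": "step_arm", "payload": {
  "series": [
    [0, [0, 0, 0.3], [0, 0, 0]],
    [0, [0, 0, 0.3], [0, 0, 0]],
    [0, [0, 0, 0.4], [0, 0, 0]],
    [0, [0, 0, 0.4], [0, 0, 0]],
    [0, [0, 0, 0.4], [0, 0, 0]],
    [0, [0, 0, 0.5], [0, 0, 0]],
    [0, [0, 0, 0.5], [0, 0, 0]],
    [0, [0, 0, 0.5], [0, 0, 0]],
    [0, [0, 0, 0.3], [0, 0, 0]],
    [0, [0, 0, 0], [0, 0, 0]]
  ]
}}

```text
clock: 14.6
ee_pos: [0.5871, 0.1508, 0.2441]
orientation: [2.405, 2.02, 0.001]
wrist_force: [0.3, 0.4, -1.1]
opening: 0.155
gripper_force: 48.7
```

```bash
python3 - <<'E'
from h import *
a=cam('scene','s4');s=ctrl.sense();print(s['ee_pos'],s['orientation'],s['wrist_force'])
cv2.imwrite('pics/c6.png',cv2.resize(a['frame'][110:230,210:350],None,fx=5,fy=5,interpolation=cv2.INTER_CUBIC))
E
```

```text
[0.58697139 0.15076737 0.24368973] [-2.40559558e+00 -2.02050085e+00 -7.05267320e-05] [ 0.18656938  0.95054734 -0.75129619]
```

View pics/c6.png

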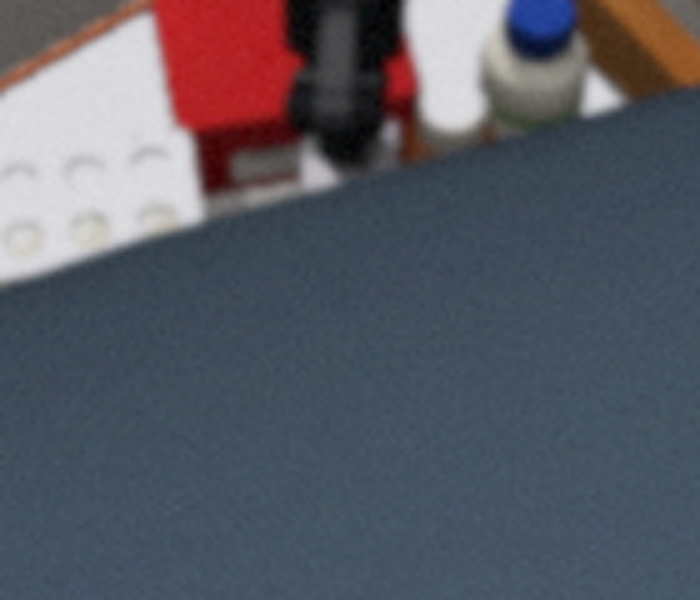

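{"api": "step_arm", "payload": {
  "series": [
    [0, [-0.2, -0.2, 0], [0, 0, 0]],
    [0, [-0.4, -0.4, 0], [0, 0, 0]],
    [0, [-0.6, -0.6, 0], [0, 0, 0]],
    [0, [-0.6, -0.6, 0], [0, 0, 0]],
    [0, [-0.6, -0.6, 0], [0, 0, 0]],
    [0, [-0.6, -0.6, 0], [0, 0, 0]],
    [0, [-0.6, -0.6, 0], [0, 0, 0]],
    [0, [-0.6, -0.6, 0], [0, 0, 0]],
    [0, [-0.6, -0.6, 0], [0, 0, 0]],
    [0, [-0.6, -0.6, 0], [0, 0, 0]]
  ]
}}

```text
clock: 15.9
ee_pos: [0.4781, 0.042, 0.2437]
orientation: [-2.406, -2.02, 0.0]
wrist_force: [-1.0, -0.0, -1.3]
opening: 0.154
gripper_force: 48.7
```

{"api": "step_arm", "payload": {
  "series": [
    [0, [-0.6, -0.6, 0], [0, 0, 0]],
    [0, [-0.6, -0.6, 0], [0, 0, 0]],
    [0, [-0.6, -0.6, 0], [0, 0, 0]],
    [0, [-0.5, -0.5, 0], [0, 0, 0]],
    [0, [-0.4, -0.3, 0], [0, 0, 0]],
    [0, [-0.3, -0.2, 0], [0, 0, 0]],
    [0, [-0.2, -0.1, 0], [0, 0, 0]],
    [0, [0, 0, 0], [0, 0, 0]],
    [0, [0, 0, 0], [0, 0, 0]]
  ]
}}

```text
clock: 17.02
ee_pos: [0.4152, -0.0151, 0.2437]
orientation: [-2.405, -2.021, -0.0]
wrist_force: [0.3, 0.6, -0.7]
opening: 0.16
gripper_force: 48.7
```

```bash
python3 - <<'E'
from h import *
a=cam('scene','s5');b=cam('top','t5');s=ctrl.sense();print(s['ee_pos'],s['orientation'],s['wrist_force'])
e=s['ee_pos']
for d in(a,b):
    P=cloud(d); Q=P.reshape(-1,3); k=(np.hypot(*(Q[:,:2]-e[:2]).T)<.06)&(Q[:,2]>.085)&(Q[:,2]<.2); print(k.sum())
    for lo in np.arange(.08,.2,.015):
        w=k&(Q[:,2]>=lo)&(Q[:,2]<lo+.015)
        if w.any(): print(round(lo,3),w.sum(),(Q[w]-e).min(0).round(3),(Q[w]-e).max(0).round(3))
    P2=cloud(d).reshape(-1,3);w=(np.hypot(*(P2[:,:2]-[.6255,.1432]).T)<.045)&(P2[:,2]>.04)&(P2[:,2]<.08);print('cell pts',w.sum())
cv2.imwrite('pics/c7.png',np.hstack([a['frame'][130:330,290:490],b['frame'][130:330,240:440]]).repeat(2,0).repeat(2,1))
E
```

```text
[ 0.415116   -0.01508513  0.24361578] [-2.40527130e+00 -2.02075661e+00  1.41658271e-04] [-0.50509806 -0.30538146 -0.39215126]
260
0.095 57 [ 0.011 -0.023 -0.142] [ 0.02   0.013 -0.134]
0.11 39 [ 0.009 -0.03  -0.133] [ 0.021  0.024 -0.12 ]
0.125 27 [ 0.008 -0.033 -0.118] [ 0.021  0.027 -0.104]
0.14 45 [ 0.001 -0.031 -0.104] [ 0.022  0.025 -0.089]
0.155 73 [-0.001 -0.021 -0.088] [ 0.021  0.017 -0.074]
0.17 8 [-0.001 -0.001 -0.069] [ 0.002  0.002 -0.06 ]
0.185 11 [-0.    -0.001 -0.058] [ 0.002  0.003 -0.049]
cell pts 712
175
0.095 41 [ 0.009 -0.019 -0.142] [ 0.017  0.013 -0.134]
0.11 24 [ 0.006 -0.028 -0.133] [ 0.018  0.022 -0.119]
0.125 9 [ 0.009 -0.03  -0.114] [ 0.019  0.028 -0.104]
0.14 31 [ 0.002 -0.024 -0.101] [ 0.018  0.026 -0.089]
0.155 70 [-0.001 -0.023 -0.089] [ 0.019  0.018 -0.079]
cell pts 746
```

View pics/c7.png

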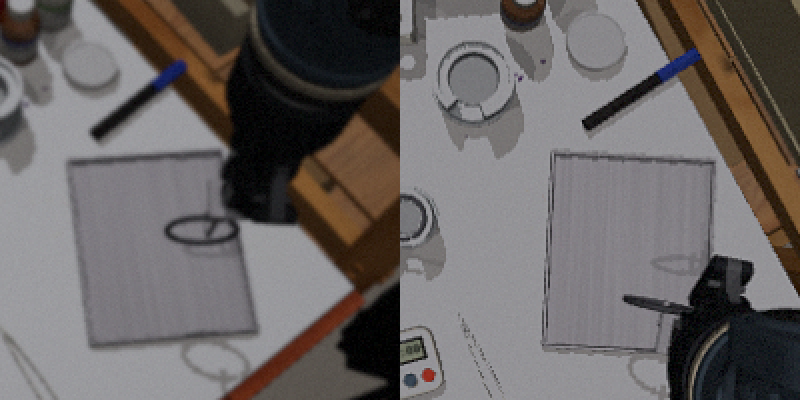

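{"api": "step_arm", "payload": {
  "series": [
    [0, [0.2, 0.1, -0.4], [0, 0, 0]],
    [0, [0.2, 0.1, -0.7], [0, 0, 0]],
    [0, [0.2, 0.1, -0.8], [0, 0, 0]],
    [0, [0, 0.1, -0.8], [0, 0, 0]],
    [0, [0, 0, -0.8], [0, 0, 0]],
    [0, [0, 0, -0.6], [0, 0, 0]],
    [0, [0, 0, -0.4], [0, 0, 0]],
    [0, [0, 0, -0.15], [0, 0, 0]],
    [0, [0, 0, -0.1], [0, 0, 0]],
    [0, [0, 0, 0], [0, 0, 0]]
  ]
}}

```text
clock: 18.38
ee_pos: [0.4271, -0.0073, 0.1489]
orientation: [2.405, 2.02, 0.0]
wrist_force: [0.4, -0.0, -1.2]
opening: 0.157
gripper_force: 48.7
```

{"api": "step_arm", "payload": {
  "series": [
    [0, [0, 0, -0.08], [0, 0, 0]],
    [0, [0, 0, -0.08], [0, 0, 0]],
    [0, [0, 0, -0.08], [0, 0, 0]],
    [0, [0, 0, 0], [0, 0, 0]]
  ]
}}

```text
clock: 18.88
ee_pos: [0.4268, -0.0072, 0.1438]
orientation: [-2.406, -2.02, 0.0]
wrist_force: [0.6, -0.2, -1.4]
opening: 0.154
gripper_force: 48.7
```

{"api": "step_arm", "payload": {
  "series": [
    [0, [0.12, -0.02, -0.09], [0, 0, 0]],
    [0, [0.16, -0.03, -0.12], [0, 0, 0]],
    [0, [0.2, -0.04, -0.15], [0, 0, 0]],
    [0, [0.2, -0.04, -0.15], [0, 0, 0]],
    [0, [0.2, -0.04, -0.15], [0, 0, 0]],
    [0, [0.2, -0.04, -0.15], [0, 0, 0]],
    [0, [0.2, -0.04, -0.15], [0, 0, 0]],
    [0, [0.2, -0.04, -0.15], [0, 0, 0]],
    [0, [0.2, -0.04, -0.15], [0, 0, 0]],
    [0, [0.2, -0.04, -0.15], [0, 0, 0]]
  ]
}}

```text
clock: 20.12
ee_pos: [0.4648, -0.0147, 0.1155]
orientation: [-2.406, -2.02, 0.0]
wrist_force: [0.5, 0.1, -0.5]
opening: 0.157
gripper_force: 48.7
```

{"api": "step_arm", "payload": {
  "series": [
    [0, [0.1, -0.02, -0.08], [0, 0, 0]],
    [0, [0, 0, 0], [0, 0, 0]],
    [0, [0, 0, 0], [0, 0, 0]],
    [0, [0, 0, 0], [0, 0, 0]]
  ]
}}

```text
clock: 20.62
ee_pos: [0.4665, -0.015, 0.1142]
orientation: [2.406, 2.021, 0.0]
wrist_force: [0.7, -0.1, -0.7]
opening: 0.155
gripper_force: 48.7
```

```bash
cat > chk.py <<'E'
from h import *
s=ctrl.sense();e=s['ee_pos'];print(e,s['wrist_force'])
for n in('scene','top'):
    d=cam(n); P=cloud(d); g=d['frame'].max(-1); Q=P.reshape(-1,3)
    k=(Q[:,0]>.385)&(Q[:,0]<.55)&(Q[:,1]>-.08)&(Q[:,1]<.055)&(Q[:,2]>-.01)&(Q[:,2]<.075)&(g.ravel()<70)
    print(n,k.sum())
    for lo in np.arange(-.01,.075,.01):
        w=k&(Q[:,2]>=lo)&(Q[:,2]<lo+.01)
        if w.sum()>2: print(round(lo,3),w.sum(),Q[w].min(0).round(3),Q[w].max(0).round(3))
E
python3 chk.py
```

```text
[ 0.46647943 -0.01502336  0.1141989 ] [ 0.67292873 -0.13169422 -0.65465746]
scene 91
0.0 83 [ 0.413 -0.08   0.001] [0.505 0.013 0.01 ]
0.01 4 [ 0.446 -0.045  0.01 ] [0.482 0.009 0.011]
top 130
0.0 123 [ 0.403 -0.035  0.   ] [0.502 0.016 0.01 ]
0.01 5 [ 0.444 -0.02   0.01 ] [0.502 0.016 0.012]
```

{"api": "step_arm", "payload": {
  "series": [
    [0, [0, 0, 0.15], [0, 0, 0]],
    [0, [0, 0, 0.3], [0, 0, 0]],
    [0, [0, 0, 0.6], [0, 0, 0]],
    [0, [0, 0, 1], [0, 0, 0]],
    [0, [0, 0, 1], [0, 0, 0]],
    [0, [0, 0, 1], [0, 0, 0]],
    [0, [0, 0, 1], [0, 0, 0]],
    [0, [0, 0, 1], [0, 0, 0]],
    [0, [0, 0, 0.5], [0, 0, 0]],
    [0, [0, 0, 0], [0, 0, 0]]
  ]
}}

```text
clock: 21.98
ee_pos: [0.4669, -0.0151, 0.2458]
orientation: [2.405, 2.02, 0.002]
wrist_force: [0.2, -0.5, -0.2]
opening: 0.159
gripper_force: 48.7
```

{"api": "step_arm", "payload": {
  "series": [
    [0, [0.1, 0.5, 0], [0, 0, 0.2]],
    [0, [0.16, 1, 0], [0, 0, 0.4]],
    [0, [0.16, 1, 0], [0, 0, 0.4]],
    [0, [0.16, 1, 0], [0, 0, 0.4]],
    [0, [0.16, 1, 0], [0, 0, 0.4]],
    [0, [0.16, 1, 0], [0, 0, 0.4]],
    [0, [0.16, 1, 0], [0, 0, 0.4]],
    [0, [0.16, 1, 0], [0, 0, 0.4]],
    [0, [0.16, 1, 0], [0, 0, 0.4]],
    [0, [0.16, 1, 0], [0, 0, 0.3]]
  ]
}}

```text
clock: 23.22
ee_pos: [0.4974, 0.1763, 0.2449]
orientation: [-1.898, -2.503, 0.0]
wrist_force: [-0.5, -0.5, -0.5]
opening: 0.157
gripper_force: 48.7
```

{"api": "step_arm", "payload": {
  "series": [
    [0, [0.16, 1, 0], [0, 0, 0]],
    [0, [0.16, 1, 0], [0, 0, 0]],
    [0, [0.16, 1, 0], [0, 0, 0]],
    [0, [0.16, 1, 0], [0, 0, 0]],
    [0, [0.16, 1, 0], [0, 0, 0]],
    [0, [0.1, 0.8, 0], [0, 0, 0]],
    [0, [0, 0, 0], [0, 0, 0]]
  ]
}}

```text
clock: 24.1
ee_pos: [0.5154, 0.2921, 0.2447]
orientation: [-1.9, -2.502, 0.001]
wrist_force: [-0.1, 0.2, -0.6]
opening: 0.158
gripper_force: 48.7
```

```bash
sed -i 's/(g.ravel()<70)/(g.ravel()<85)/' chk.py; python3 chk.py; python3 - <<'E'
from h import *
s=ctrl.sense();o=s['orientation'];print(s['ee_pos'],o,2*np.degrees(np.arctan2(o[1],o[0]))%360-90)
E
```

```text
[0.51535091 0.29205071 0.24470621] [-0.05298469  0.18759225 -0.57795417]
scene 0
top 260
0.0 251 [ 0.44  -0.045  0.   ] [0.504 0.017 0.01 ]
0.01 8 [ 0.446 -0.042  0.01 ] [0.504 0.016 0.011]
[0.51520017 0.29079348 0.24497938] [-1.90146743e+00 -2.50077147e+00  9.45090685e-04] 15.504743814358903
```

{"api": "step_arm", "payload": {
  "series": [
    [0, [0.02, 0.27, 0], [0, 0, 0]],
    [0, [0, 0, 0], [0, 0, 0]],
    [0, [0, 0, 0], [0, 0, 0]]
  ]
}}

```text
clock: 24.58
ee_pos: [0.5158, 0.2961, 0.2452]
orientation: [1.902, 2.5, -0.0]
wrist_force: [-0.8, 0.0, -0.9]
opening: 0.15
gripper_force: 48.7
```

{"api": "step_arm", "payload": {
  "series": [
    [0, [0, 0.05, -0.5], [0, 0, 0]],
    [0, [0, 0, -0.7], [0, 0, 0]],
    [0, [0, 0, -0.7], [0, 0, 0]],
    [0, [0, 0, -0.7], [0, 0, 0]],
    [0, [0, 0, -0.7], [0, 0, 0]],
    [0, [0, 0, -0.7], [0, 0, 0]],
    [0, [0, 0, -0.7], [0, 0, 0]],
    [0, [0, 0, -0.7], [0, 0, 0]],
    [0, [0, 0, -0.7], [0, 0, 0]],
    [0, [0, 0, -0.4], [0, 0, 0]]
  ]
}}

```text
clock: 25.82
ee_pos: [0.5155, 0.2972, 0.114]
orientation: [-1.902, -2.5, 0.001]
wrist_force: [0.8, 0.4, -1.2]
opening: 0.157
gripper_force: 48.7
```

{"api": "step_arm", "payload": {
  "series": [
    [0, [0, 0, -0.15], [0, 0, 0]],
    [0, [0, 0, -0.1], [0, 0, 0]],
    [0, [0, 0, 0], [0, 0, 0]],
    [0, [0, 0, 0], [0, 0, 0]]
  ]
}}

```text
clock: 26.32
ee_pos: [0.5159, 0.2975, 0.1104]
orientation: [1.902, 2.5, 0.001]
wrist_force: [0.2, 0.6, -0.5]
opening: 0.156
gripper_force: 48.7
```

{"api": "step_arm", "payload": {
  "series": [
    [0, [0, 0, -0.08], [0, 0, 0]],
    [0, [0, 0, -0.06], [0, 0, 0]],
    [0, [0, 0, -0.05], [0, 0, 0]],
    [0, [0, 0, 0], [0, 0, 0]],
    [0, [0, 0, 0], [0, 0, 0]]
  ]
}}

```text
clock: 26.95
ee_pos: [0.5157, 0.2973, 0.1062]
orientation: [-1.902, -2.5, 0.0]
wrist_force: [-0.6, -0.3, -0.6]
opening: 0.159
gripper_force: 49.0
```

{"api": "step_arm", "payload": {
  "series": [
    [0, [0, 0, -0.04], [0, 0, 0]],
    [0, [0, 0, -0.02], [0, 0, 0]],
    [0, [0, 0, 0], [0, 0, 0]],
    [0, [0, 0, 0], [0, 0, 0]]
  ]
}}

```text
clock: 27.45
ee_pos: [0.5157, 0.2973, 0.1062]
orientation: [1.902, 2.5, 0.001]
wrist_force: [-3.0, -2.2, 9.4]
opening: 0.156
gripper_force: 50.1
```

Contact (9 N): seated. Open part way and back off upward.

{"api": "step_arm", "payload": {
  "series": [
    [0.3, [0, 0, 0], [0, 0, 0]],
    [0.5, [0, 0, 0], [0, 0, 0]],
    [0.6, [0, 0, 0], [0, 0, 0]],
    [0.6, [0, 0, 0], [0, 0, 0]],
    [0.6, [0, 0, 0.3], [0, 0, 0]],
    [0.6, [0, 0, 0.7], [0, 0, 0]],
    [0.6, [0, 0, 1], [0, 0, 0]],
    [0.6, [0, 0, 1], [0, 0, 0]],
    [0.6, [0, 0, 1], [0, 0, 0]],
    [0.6, [0, 0, 1], [0, 0, 0]]
  ]
}}

```text
clock: 28.7
ee_pos: [0.5159, 0.2974, 0.207]
orientation: [1.901, 2.5, 0.002]
wrist_force: [-0.7, 0.6, 0.5]
opening: 0.601
gripper_force: 0.0
```

{"api": "step_arm", "payload": {
  "series": [
    [0.6, [0, 0, 1], [0, 0, 0]],
    [0.6, [0, 0, 1], [0, 0, 0]],
    [0.6, [0, 0, 1], [0, 0, 0]],
    [0.6, [0, 0, 0.5], [0, 0, 0]],
    [0.6, [0, 0, 0], [0, 0, 0]],
    [0.6, [0, 0, 0], [0, 0, 0]]
  ]
}}

```text
clock: 29.45
ee_pos: [0.5155, 0.2972, 0.2744]
orientation: [-1.901, -2.5, 0.001]
wrist_force: [-1.0, 0.8, -0.6]
opening: 0.596
gripper_force: 0.0
```

```bash
python3 chk.py; python3 - <<'E'
from h import *
s=ctrl.sense();print(s['ee_pos'],s['wrist_force'])
a=cam('scene','s9');b=cam('top','t9')
for d in(a,b):
    Q=cloud(d).reshape(-1,3);t=Q[(np.hypot(*(Q[:,:2]-[.5155,.297]).T)<.03)&(Q[:,2]>.152)&(Q[:,2]<.175)]
    if len(t)>5: print(len(t),t.mean(0).round(4),cv2.minAreaRect((t[:,:2]*1000).astype(np.float32)))
r=lambda im,x,y:cv2.resize(im[y:y+75,x:x+75],None,fx=5,fy=5,interpolation=cv2.INTER_CUBIC)
A=np.hstack([r(a['frame'],170,195),r(b['frame'],165,190)]); B=cv2.resize(b['frame'][195:315,300:420],(225,225)); B=np.hstack([B,np.zeros((225,525,3),np.uint8)])
cv2.imwrite('pics/c9.png',np.vstack([A,B]))
E
```

```text
[0.51549866 0.29721902 0.27443716] [-1.0403649   0.77520446 -0.57801779]
scene 0
top 261
0.0 252 [ 0.44  -0.045  0.   ] [0.504 0.017 0.01 ]
0.01 7 [ 0.444 -0.035  0.01 ] [0.502 0.012 0.012]
[0.51541451 0.29716229 0.27428643] [-0.04787878 -0.33209101 -0.52533464]
86 [0.5167 0.2957 0.1588] ((517.5571899414062, 295.84814453125), (14.357396125793457, 14.85415267944336), 13.45014476776123)
67 [0.5154 0.2972 0.1594] ((515.65625, 297.6279602050781), (13.85110092163086, 12.758318901062012), 15.601698875427246)
```

View pics/c9.png

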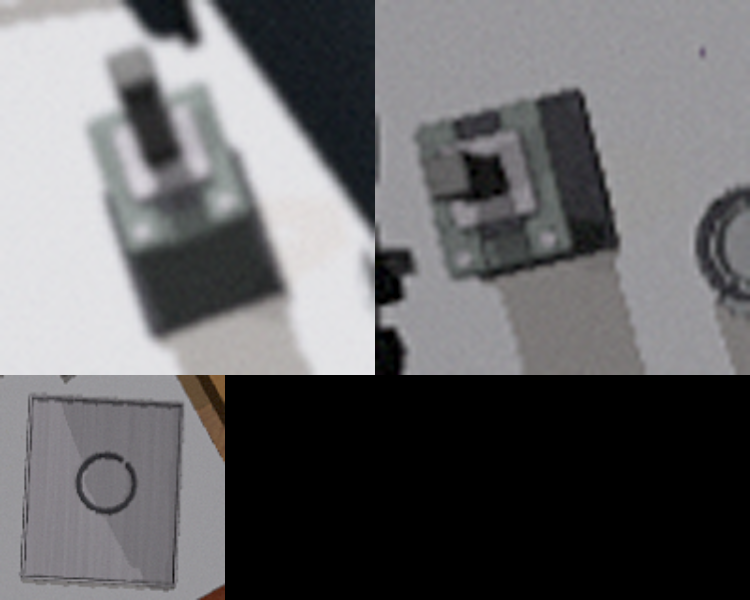

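The pick hangs upright in its fork, seen in the left and right crops with the collar centred at about (165,150) and (490,175). The ring lies flat in the middle of the tray at (106,483), and the gripper is clear.

```bash
python3 -c "
from station import ctrl
print(ctrl.finish_job())"
```

```text
the job is handed in; nothing more can be done
None
```

The job is done and handed in at about 30 s: the ring lies flat in the steel tray, touched only with the pick, and the pick hangs upright in its stand again.

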